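# Pop the fuse hatch of the power box that shows a fault

### The job

One of the two bench power boxes shows a red lamp. Press the black pad on that box's fuse hatch in once until its latch lets go, then take the finger away so that the hatch pops up and stays wide open; do not push it shut again. Leave the hatch of the box with the green lamp shut, and do not shift the things lying around.

Things in the scene. Friction and masses are not known exactly. Their poses are not given: they have to be found in the camera images.
- fault_box: Grey steel power box with a red lamp, screwed to the bench: 170 (x) x 150 (y) x 95 mm (z), origin under its centre, -x its front, towards the robot within 0.45 rad. The red dome lamp (30 mm wide, 21 high) is on top at x = 52 mm. In front of it a white fuse hatch lies almost flush in the top, 84 (x) x 78 mm (y), hinged at its rear (x = 12 mm), with a black raised press pad at its front end.
- fault_hatch (a joint): Hatch of the red-lamp box, rad: 0 to 0.015 latched shut, negative pressed in (stop -0.09: pad 6 mm down), up to 0.95 open. Push-push latch with opening spring: pressing the pad down 4 to 6 mm takes about 3 to 5 N and frees it (near -0.05); more force only meets the stop; as the finger is raised the hatch springs up after it and, once clear, stays at 0.95, pad then about 158 mm above the bench. Pushing it down to the stop again relatches it.
- fault_hatch_pad (a point): Centre of the top face of the black press pad on the hatch of the red-lamp box; moves with the hatch. Pad 20 (x) x 50 mm (y), 8 mm higher than the hatch. Shut: 105 mm above the bench, 10 mm above the box's top, at x = -58 mm in the box frame, axes as the box's. The hinge line lies along y, 70 mm behind this point and 11 mm lower.
- fault_latch (a joint): Cam follower hidden inside the latch of the red-lamp box (cannot be seen or touched), m: 0 while it holds the hatch, about 0.007 once it has let go, negative only if the open hatch is pushed shut again.
- ok_box: Grey steel power box with a green lamp, screwed to the bench: 170 (x) x 150 (y) x 95 mm (z), origin under its centre, -x its front, towards the robot within 0.45 rad. The green dome lamp (30 mm wide, 21 high) is on top at x = 52 mm. In front of it a white fuse hatch lies almost flush in the top, 84 (x) x 78 mm (y), hinged at its rear (x = 12 mm), with a black raised press pad at its front end.
- ok_hatch (a joint): Hatch of the green-lamp box, rad: 0 to 0.015 latched shut, negative pressed in (stop -0.09: pad 6 mm down), up to 0.95 open. Push-push latch with opening spring: pressing the pad down 4 to 6 mm takes about 3 to 5 N and frees it (near -0.05); more force only meets the stop; as the finger is raised the hatch springs up after it and, once clear, stays at 0.95, pad then about 158 mm above the bench. Pushing it down to the stop again relatches it.
- ok_hatch_pad (a point): Centre of the top face of the black press pad on the hatch of the green-lamp box; moves with the hatch. Pad 20 (x) x 50 mm (y), 8 mm higher than the hatch. Shut: 105 mm above the bench, 10 mm above the box's top, at x = -58 mm in the box frame, axes as the box's. The hinge line lies along y, 70 mm behind this point and 11 mm lower.
- jar: Loose closed jar with a steel cap, 60 mm across, 75 mm high, origin at the centre of its underside. To be left alone.
- boat: Loose wooden toy boat, 110 x 50 mm, 70 mm high with its red funnel, origin at the centre of its underside. To be left alone.
- tape: Loose yellow tape measure, 70 x 35 mm, 55 mm high, origin at the centre of its underside. To be left alone.
- screwdriver: Loose screwdriver lying on the bench beyond the boxes, 200 mm long, handle 26 mm thick, origin at mid length, on the bench. To be left alone.

How it is judged:
By the outcome, as a careful person would: the job done as asked, in the order asked, and still so for the second after the job is handed in, with the robot touching nothing.
It also fails if it takes over 32 s, if anything falls off the work surface, if the arm or the gripper's body presses on something with over 40 N, if the wrist force passes 120 N, or if a joint passes its speed limit or range.

### The arm

A 6-joint arm with a two-finger parallel gripper is mounted at the origin on the work surface. World frame = base frame: x ahead of the robot, y to its left, z up, the work surface at z = 0. Lengths are in m, angles in rad, forces in N, time in s.
With the tool pointing down it reaches from about 0.3 to 0.75 m from the base axis. Payload 8.5 kg.
Tool frame: the origin (TCP) lies midway between the tips of the shut fingers; the grasp point (between the pads) lies 19 mm behind it; z points along the fingers, y is the direction in which the jaws open and shut (so a half turn about z gives the same grasp; the last joint's range is limited). The gripper opens to 88 mm and grips with 3 to 60 N. Pads are 18 mm wide; open, the fingers measure 123 mm over their backs; the gripper's body (75 mm by 187 mm) begins 45 mm behind the grasp point.
Start: joints at [1.067, 0.381, 1.297, -0, 1.464, -0.215], TCP at [0.157, 0.527, 0.239] pointing down, gripper open.
Joint ranges: [-3.11, 3.11], [-0.89, 2.33], [0.22, 2.48], [-1.42, 4.56], [0.17, 2.85], [-2.88, 2.88]. Speed limits (rad/s): [2.39, 2.39, 3.14, 3.14, 3.14, 3.14].

### API

Orientations are given as a unit quaternion [x, y, z, w].
In Python, from plant import * gives the robot as it stands.
- The arm moves only by the tool carry_out, never from a script. Its argument "motion" is a list of rows, each an object with "xyz": the shift along the world's x, y, z normalised to -1 to 1, where 1 is 0.02 m, a list of three; "twist": the turn, a rotation vector about the world's x, y, z normalised to -1 to 1, where 1 is pi/2 rad, a list of three; "jaw": the opening, from -1 (shut) to 1 (fully open), so that 0 is half open. A call has 1 to 8 rows; each row shifts and turns the commanded pose from where the row before left it; what a row does not reach is not made up. A row lasts 1/10 s, in which the tool goes at most 50 mm and 8.59 degrees, less where a joint would pass 70% of its speed; a pose out of reach is approached as far as the arm can. A call with a number of a shift or a turn outside -1 to 1 is refused whole. A call with a gripper value outside its range is refused whole. The fingers move at their own pace and stop on an object; "newtons" is the grip in N (left out, the last holds). Time passes only in rows, so rows that do not move let the fingers close. It gives the time, the measured TCP pose, the force and the opening at its end, in the units of the state.
- observe(): the state, without advancing time (a new reading comes with each control period).
- get_image(name): name is "scene" or "top" or "wrist"; returns the picture (420x560x3 uint8, red, green, blue); there is no depth.
- camera_model(name): a dict with "camera_matrix" (3x3 intrinsics, pixels), "D" ([k1, k2, p1, p2, k3] as OpenCV has them; the pictures are not rectified), "R" (3x3) and "t" (3): a world point X has camera coordinates R X + t. Camera axes: x right, y down, z forward; pixel columns grow to the right and rows downward; lengths in m; the calibration is good to about 2 mm. A picture is of the moment at which its call begins: read the wrist's pose just before it. camera_model takes no time and is no camera call; for the wrist camera it gives the pose at the moment of the call.
- hand_in(): hands the job in, once; it reports no verdict.
Trained networks look in the newest picture that a camera, given by its name, has taken for a name from the list of things; names that differ only in an ending like _2 or _b are one class to them, and where a whole thing is asked for, a point or a joint stands for the part that bears it (a point fixed in the world has none). Each returns a list of dicts, best first, with "p" (0 to 1); they miss things now and then, are a little off and sometimes report something else, mostly with a low value. They report only what shows in the picture. A call takes as long as a camera call.
- boxes_of(camera, label): "box" ([left, top, width, height] in pixels, round what is visible of it).
- outline_of(camera, label): "pixels" (420x560 bool, what is visible of it) and "box" ([left, top, width, height] in pixels, round what is visible of it).
- place_of(camera, label): "position" ([row, column] in pixels: a listed point, or the origin of a listed thing).
The state is a dict: "t": time; "q": joint angles; "joint_velocities": joint speeds; "tau": joint torques, N m; "eef_pos": TCP position; "orientation": TCP orientation; "force": force on the tool from outside, world axes, zero at the start; "moment": the same for the moment, N m; "finger_gap": finger opening in m.
Only numpy, scipy, OpenCV 4.12 (cv2) and the standard library are available. Lean on these libraries where they do the work, as an engineer would, in place of code of your own. Each camera call takes 0.05 s, during which the arm holds its last target.

## Working session

There is one attempt and no reset: what is moved stays moved. The work goes in short steps, Python scripts to look and compute and a tool call to move; the robot and the scene stay as the last step left them, time stands still between calls to the robot, and variables do not carry over. Pictures are saved under pics/ and viewed, and the job is handed in when it is done.

Besides the shell and the picture viewer there is one more tool, called after "Call:" as name([rows], argument=value, ...), one row to a line, values as JSON. carry_out: Moves the arm, as the interface text tells. Its arguments: {"type":"object","properties":{"motion":{"type":"array","items":{"type":"object","properties":{"xyz":{"type":"array","items":{"type":"number"}},"twist":{"type":"array","items":{"type":"number"}},"jaw":{"type":"number"}}}},"newtons":{"type":"number"}},"required":["motion"]}

```bash
mkdir -p pics; ls; python3 - <<'E'
from plant import *
import cv2
s=observe(); print(s)
for n in ("scene","top"):
    im=get_image(n); cv2.imwrite(f"pics/{n}0.png",im[:,:,::-1])
    m=camera_model(n); print(n,{k:__import__('numpy').round(v,4).tolist() for k,v in m.items()})
    for l in ("fault_hatch_pad","ok_hatch_pad"):
        print(n,l,[(d['p'],d['position']) for d in place_of(n,l)][:3])
    for l in ("fault_box","ok_box"):
        print(n,l,[(d['p'],d['box']) for d in boxes_of(n,l)][:3])
print(observe()['t'])
E
```

```text
pics
{'t': 0.0, 'q': array([ 1.06668526e+00,  3.81188583e-01,  1.29826960e+00, -1.94919185e-05,
        1.46360758e+00, -2.15278378e-01]), 'joint_velocities': array([ 0.00073802,  0.00010354, -0.00094527,  0.00074785,  0.00099651,
        0.00084903]), 'tau': array([-1.70223204e-03, -4.37934101e+01, -2.24560314e+01,  7.12155830e-02,
        3.51742620e-02, -1.13636384e-04]), 'eef_pos': array([0.15651064, 0.5269588 , 0.23813878]), 'orientation': array([ 1.43913797e-01,  9.89589954e-01, -6.92831187e-04, -2.50190470e-04]), 'force': array([0.01872259, 0.44735089, 0.08289044]), 'moment': array([ 0.04247774,  0.0150381 , -0.01936971]), 'finger_gap': 0.08813084755116665}
scene {'camera_matrix': [[432.7323, 0.0, 276.1597], [0.0, 432.7323, 207.9959], [0.0, 0.0, 1.0]], 'D': [0.0239, 0.0, 0.0, 0.0, 0.0], 'R': [[-0.5256, 0.8504, 0.0241], [0.4607, 0.3083, -0.8323], [-0.7152, -0.4264, -0.5538]], 't': [0.3051, -0.1899, 1.6362]}
scene fault_hatch_pad [(0.67, [213.2, 338.2])]
scene ok_hatch_pad [(0.71, [167.5, 256.3])]
scene fault_box [(0.68, [293.3, 205.1, 77.3, 80.3])]
scene ok_box [(0.65, [203.1, 163.9, 76.6, 62.3])]
top {'camera_matrix': [[410.6409, 0.0, 274.3785], [0.0, 410.6409, 214.5501], [0.0, 0.0, 1.0]], 'D': [-0.1086, 0.0, 0.0, 0.0, 0.0], 'R': [[0.0025, -0.9999, 0.0133], [-0.9996, -0.0029, -0.0296], [0.0296, -0.0132, -0.9995]], 't': [-0.0205, 0.5661, 1.3954]}
top fault_hatch_pad [(0.89, [220.0, 218.4])]
top ok_hatch_pad [(0.91, [242.8, 318.1])]
top fault_box [(0.71, [187.5, 174.2, 59.1, 58.9])]
top ok_box [(0.64, [401.9, 208.5, 18.3, 31.6]), (0.55, [288.9, 195.7, 59.8, 62.3])]
0.5
```

View pics/scene0.png

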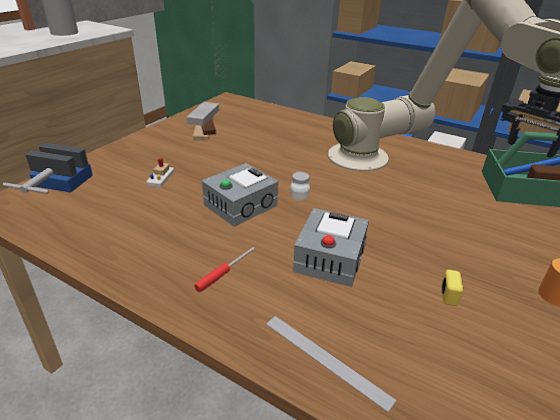

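View pics/top0.png

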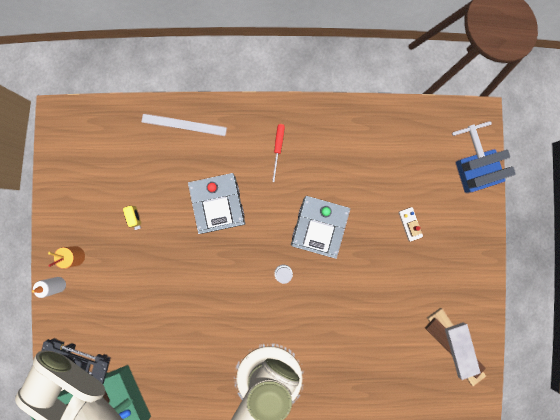

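```bash
cat > h.py <<'E'
import numpy as np, cv2
def bp(m,rc,z):
    K=np.array(m['camera_matrix']);D=np.array(m['D']);R=np.array(m['R']);t=np.array(m['t'])
    u=cv2.undistortPoints(np.array([[[rc[1],rc[0]]]],float),K,D)[0,0]
    d=R.T@np.array([u[0],u[1],1]);c=-R.T@t
    return c+d*(z-c[2])/d[2]
E
python3 - <<'E'
from plant import *
from h import *
import cv2
t,s=camera_model("top"),camera_model("scene")
print(bp(t,(220,218.4),.105),bp(s,(213.2,338.2),.105))
print(bp(t,(242.8,318.1),.105),bp(s,(167.5,256.3),.105))
import numpy as np
a=cv2.imread("pics/top0.png")[150:290,150:430]
cv2.imwrite("pics/topz.png",cv2.resize(a,None,fx=2.8,fy=2.8,interpolation=cv2.INTER_CUBIC))
a=cv2.imread("pics/scene0.png")[140:300,180:400]
cv2.imwrite("pics/scenez.png",cv2.resize(a,None,fx=3.5,fy=3.5,interpolation=cv2.INTER_CUBIC))
E
```

```text
[0.54537893 0.16050694 0.105     ] [0.52743797 0.1554416  0.105     ]
[ 0.47358829 -0.15724909  0.105     ] [ 0.43959945 -0.16192786  0.105     ]
```

View pics/topz.png

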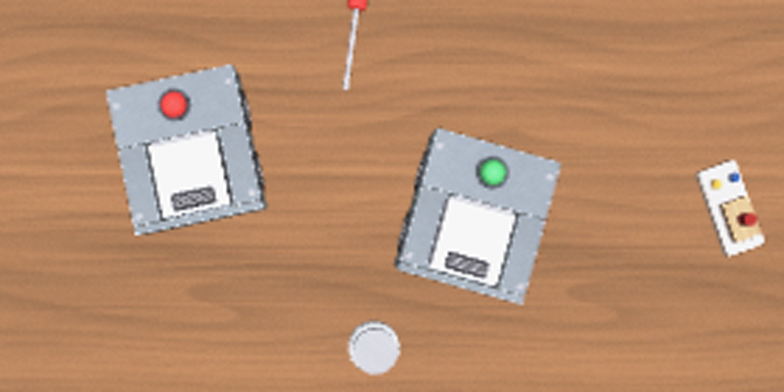

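View pics/scenez.png

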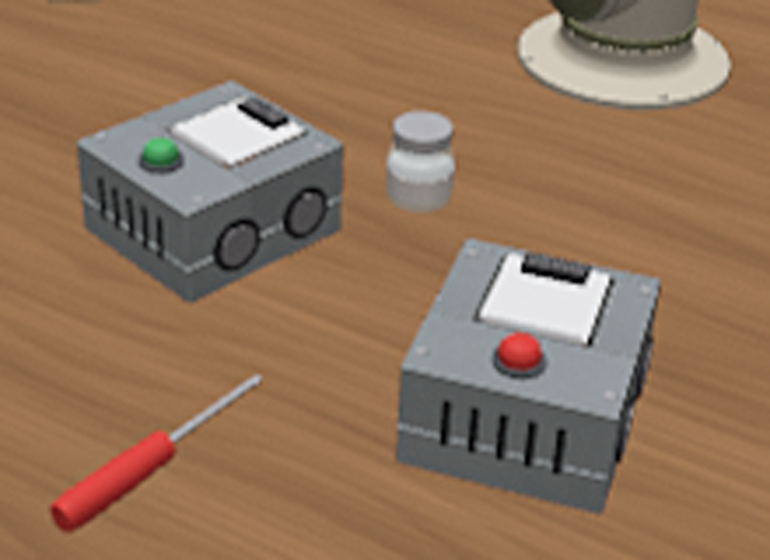

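Both pictures agree. The red-lamp box is the left one in the top view, with its pad near row 220, col 219, yaw about +0.2 rad and world position about (0.543, 0.160). The green-lamp box is the right one, with its pad near row 243, col 318. I'm moving over the red box with the fingers shut.

Call:
carry_out([
  {"xyz": [0.95,-0.92,0],"twist": [0,0,0.04],"jaw": -1},
  {"xyz": [0.95,-0.92,0],"twist": [0,0,0.04],"jaw": -1},
  {"xyz": [0.95,-0.92,0],"twist": [0,0,0.04],"jaw": -1},
  {"xyz": [0.95,-0.92,0],"twist": [0,0,0.04],"jaw": -1},
  {"xyz": [0.95,-0.92,0],"twist": [0,0,0.04],"jaw": -1},
  {"xyz": [0.95,-0.92,0],"twist": [0,0,0.04],"jaw": -1},
  {"xyz": [0.95,-0.92,0],"twist": [0,0,0.04],"jaw": -1},
  {"xyz": [0.95,-0.92,0],"twist": [0,0,0.04],"jaw": -1},
], newtons=20)

```text
t: 1.3
eef_pos: [0.3093, 0.3792, 0.2389]
orientation: [-0.108, 0.994, 0.0, 0.0]
force: [0.3, -0.3, -0.4]
finger_gap: 0.0263
```

Call:
carry_out([
  {"xyz": [0.95,-0.92,0],"twist": [0,0,0],"jaw": -1},
  {"xyz": [0.95,-0.92,0],"twist": [0,0,0],"jaw": -1},
  {"xyz": [0.95,-0.92,0],"twist": [0,0,0],"jaw": -1},
  {"xyz": [0.95,-0.92,0],"twist": [0,0,0],"jaw": -1},
  {"xyz": [0.95,-0.92,0],"twist": [0,0,0],"jaw": -1},
  {"xyz": [0.95,-0.92,0],"twist": [0,0,0],"jaw": -1},
  {"xyz": [0.95,-0.92,0],"twist": [0,0,0],"jaw": -1},
  {"xyz": [0.95,-0.92,0],"twist": [0,0,0],"jaw": -1},
])

```text
t: 2.1
eef_pos: [0.4614, 0.232, 0.2388]
orientation: [-0.107, 0.994, 0.0, 0.0]
force: [-0.2, 0.1, 1.3]
finger_gap: 0.0
```

Call:
carry_out([
  {"xyz": [0.95,-0.92,0],"twist": [0,0,0],"jaw": -1},
  {"xyz": [0.95,-0.92,0],"twist": [0,0,0],"jaw": -1},
  {"xyz": [0.95,-0.92,0],"twist": [0,0,0],"jaw": -1},
  {"xyz": [0.95,-0.92,0],"twist": [0,0,0],"jaw": -1},
  {"xyz": [0,0,0],"twist": [0,0,0],"jaw": -1},
  {"xyz": [0,0,0],"twist": [0,0,0],"jaw": -1},
])

```text
t: 2.7
eef_pos: [0.5365, 0.1591, 0.2385]
orientation: [-0.106, 0.994, 0.0, -0.0]
force: [0.6, 0.9, 0.3]
finger_gap: 0.0002
```

```bash
python3 - <<'E'
from plant import *
from h import *
s=observe(); print(s['t'],s['eef_pos'],s['orientation'],s['force'],s['finger_gap'],s['q'])
m=camera_model("wrist")
im=get_image("wrist"); cv2.imwrite("pics/wrist1.png",im[:,:,::-1])
for d in place_of("wrist","fault_hatch_pad"): print(d['p'],d['position'],bp(m,d['position'],.105))
for d in boxes_of("wrist","fault_box"): print(d)
P=s['eef_pos']; 
for p in ([*P],[0.543,0.16,.105]):
    print(cv2.projectPoints(np.array([p],float),cv2.Rodrigues(np.array(m['R']))[0],np.array(m['t']),np.array(m['camera_matrix']),np.array(m['D']))[0].ravel())
E
```

```text
2.7 [0.53649184 0.15914724 0.23850716] [-1.06347803e-01  9.94328935e-01  1.28197921e-04 -3.13682907e-04] [0.57367934 0.91059325 0.27688881] 0.00024139250117061176 [ 7.67207380e-02  3.97978511e-01  1.27026741e+00  2.38688887e-04
  1.47398147e+00 -1.70719734e+00]
0.79 [206.2, 285.8] [0.54182761 0.16265088 0.105     ]
[283.97284142 280.84966129]
[282.37496504 206.87343052]
```

View pics/wrist1.png

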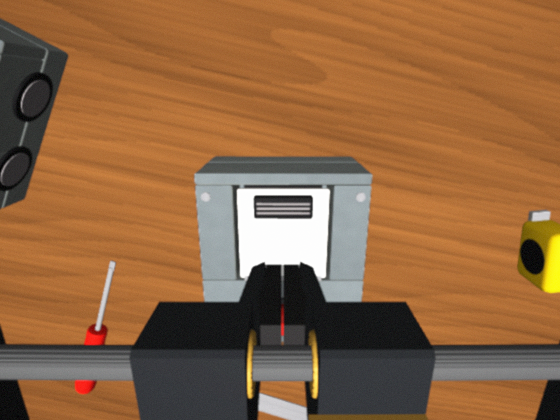

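The wrist view confirms the pad centre at about pixel (283, 206), which is roughly (0.5415, 0.161). The gripper is square with the hatch. I'm going down to just above the pad.

Call:
carry_out([
  {"xyz": [0.22,0.1,-1],"jaw": -1},
  {"xyz": [0,0,-1],"jaw": -1},
  {"xyz": [0,0,-1],"jaw": -1},
  {"xyz": [0,0,-1],"jaw": -1},
  {"xyz": [0,0,-1],"jaw": -1},
  {"xyz": [0,0,-0.9],"jaw": -1},
  {"xyz": [0,0,-0.4],"jaw": -1},
  {"xyz": [0,0,0],"jaw": -1},
])

```text
schema error: expected keys xyz, twist, jaw
```

```bash
python3 - <<'E'
from plant import *
from h import *
s=observe(); print(s['t'],s['eef_pos'],s['force'])
m=camera_model("wrist")
for n in ("wrist","scene"):
    im=get_image(n); 
    if n=="scene": im=cv2.resize(im[140:300,240:440],None,fx=3.5,fy=3.5)
    cv2.imwrite(f"pics/{n}2.png",im[:,:,::-1])
for d in place_of("wrist","fault_hatch_pad"): print(d['p'],d['position'],bp(m,d['position'],.105))
E
```

```text
2.85 [0.53600754 0.15994176 0.23890985] [-0.02958749 -0.3070119   0.3246507 ]
0.95 [208.0, 283.2] [0.54350938 0.16170005 0.105     ]
0.23 [321.6, 100.6] [0.6892672 0.0184418 0.105    ]
```

View pics/wrist2.png

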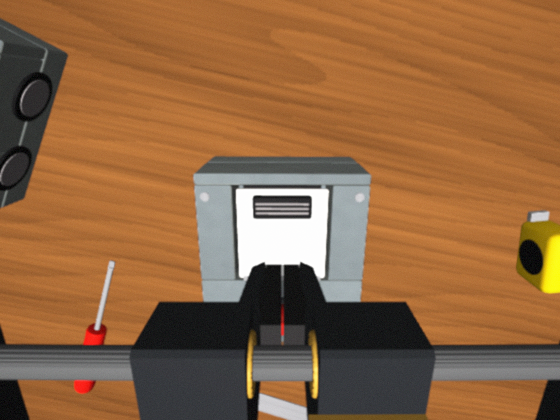

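View pics/scene2.png

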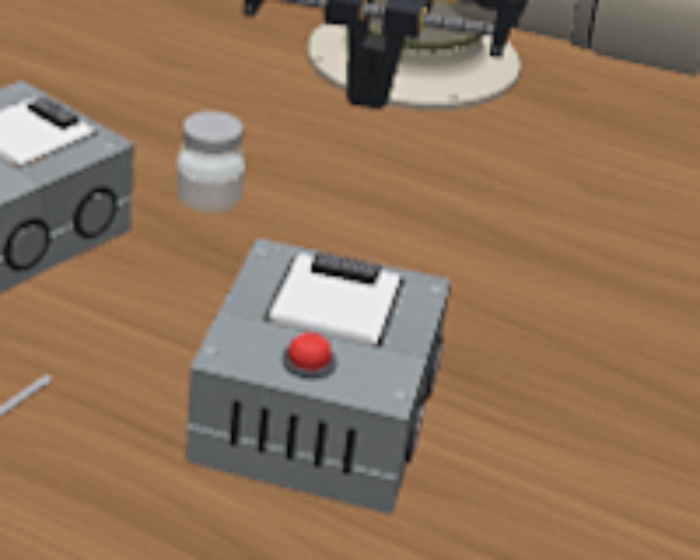

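That move was refused because every row needs a "twist" key, so the arm is where it was, with the pad still at about pixel (283, 207). I'm resending it with the key added.

Call:
carry_out([
  {"xyz": [0.26,0.1,-1],"twist": [0,0,0],"jaw": -1},
  {"xyz": [0,0,-1],"twist": [0,0,0],"jaw": -1},
  {"xyz": [0,0,-1],"twist": [0,0,0],"jaw": -1},
  {"xyz": [0,0,-1],"twist": [0,0,0],"jaw": -1},
  {"xyz": [0,0,-1],"twist": [0,0,0],"jaw": -1},
  {"xyz": [0,0,-0.9],"twist": [0,0,0],"jaw": -1},
  {"xyz": [0,0,-0.4],"twist": [0,0,0],"jaw": -1},
  {"xyz": [0,0,0],"twist": [0,0,0],"jaw": -1},
])

```text
t: 3.8
eef_pos: [0.5414, 0.1614, 0.1121]
orientation: [-0.107, 0.994, 0.0, -0.001]
force: [0.3, -0.3, 0.4]
finger_gap: 0.0003
```

```bash
python3 - <<'E'
from plant import *
from h import *
s=observe(); print(s['t'],s['eef_pos'],s['force'])
for n in ("wrist","scene"):
    im=get_image(n); 
    if n=="scene": im=cv2.resize(im[140:300,240:440],None,fx=3.5,fy=3.5)
    cv2.imwrite(f"pics/{n}3.png",im[:,:,::-1])
E
```

```text
3.8 [0.54140224 0.16139647 0.1121394 ] [ 0.2659812  -0.28303064  0.37918051]
```

View pics/wrist3.png

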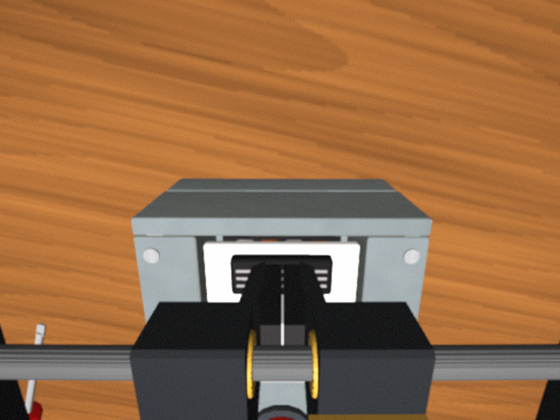

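View pics/scene3.png

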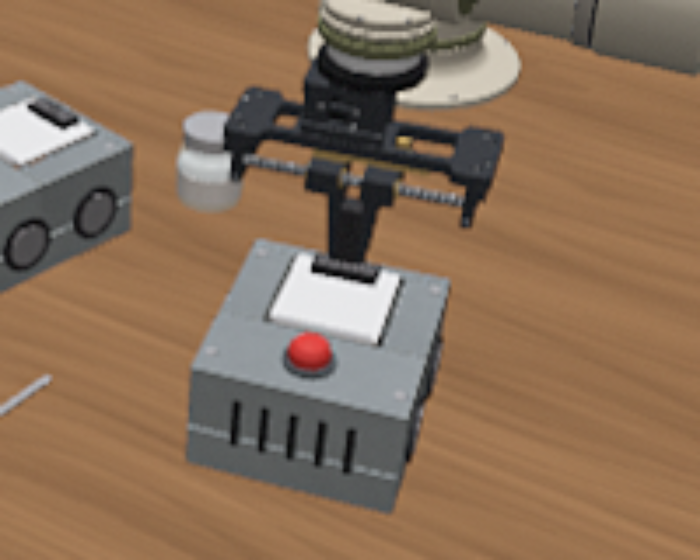

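```bash
python3 - <<'E'
from plant import *
from h import *
P=observe()['eef_pos']
for n in ("wrist","scene"):
    m=camera_model(n)
    pr=lambda p: cv2.projectPoints(np.array([p],float),cv2.Rodrigues(np.array(m['R']))[0],np.array(m['t']),np.array(m['camera_matrix']),np.array(m['D']))[0].ravel()
    a=pr(P); b=pr([P[0],P[1],.105])
    # pad outline for the assumed pose, centre at TCP xy
    c,s_=np.cos(.21),np.sin(.21); q=[pr([P[0]+c*x-s_*y,P[1]+s_*x+c*y,.105]) for x,y in((-.01,-.025),(-.01,.025),(.01,.025),(.01,-.025))]
    f=(lambda v:(v-[240,140])*3.5) if n=="scene" else (lambda v:v)
    print(n,f(a),f(b),[f(v).round() for v in q])
E
```

```text
wrist [283.94705133 280.89314678] [283.85566602 272.09388187] [array([232., 253.]), array([336., 254.]), array([334., 290.]), array([233., 290.])]
scene [343.75490675 258.55348743] [342.56373294 268.04854283] [array([313., 254.]), array([379., 268.]), array([373., 283.]), array([306., 268.])]
```

The predicted pad outline matches both pictures to within about 2 mm, so I'm pressing gently and watching the force.

Call:
carry_out([
  {"xyz": [0.05,0,-0.15],"twist": [0,0,0],"jaw": -1},
  {"xyz": [0,0,-0.15],"twist": [0,0,0],"jaw": -1},
  {"xyz": [0,0,-0.1],"twist": [0,0,0],"jaw": -1},
  {"xyz": [0,0,-0.1],"twist": [0,0,0],"jaw": -1},
  {"xyz": [0,0,0],"twist": [0,0,0],"jaw": -1},
])

```text
t: 4.4
eef_pos: [0.5426, 0.1611, 0.1028]
orientation: [-0.107, 0.994, -0.0, -0.0]
force: [-2.1, -0.4, 3.8]
finger_gap: 0.0006
```

Call:
carry_out([
  {"xyz": [0,0,-0.1],"twist": [0,0,0],"jaw": -1},
  {"xyz": [0,0,-0.07],"twist": [0,0,0],"jaw": -1},
  {"xyz": [0,0,0],"twist": [0,0,0],"jaw": -1},
])

```text
t: 4.7
eef_pos: [0.5427, 0.1612, 0.0996]
orientation: [-0.107, 0.994, -0.0, -0.0]
force: [-4.0, -1.1, 6.6]
finger_gap: 0.0006
```

The pad is about 5.4 mm down at 6.6 N, past the release point. I'm raising the finger and drawing it slightly to the front.

Call:
carry_out([
  {"xyz": [0,0,-0.02],"twist": [0,0,0],"jaw": -1},
  {"xyz": [0,0,0.3],"twist": [0,0,0],"jaw": -1},
  {"xyz": [-0.1,0,0.6],"twist": [0,0,0],"jaw": -1},
  {"xyz": [-0.3,-0.06,0.8],"twist": [0,0,0],"jaw": -1},
  {"xyz": [-0.4,-0.1,1],"twist": [0,0,0],"jaw": -1},
  {"xyz": [-0.4,-0.1,1],"twist": [0,0,0],"jaw": -1},
  {"xyz": [-0.4,-0.1,1],"twist": [0,0,0],"jaw": -1},
  {"xyz": [-0.4,-0.1,1],"twist": [0,0,0],"jaw": -1},
])

```text
t: 5.5
eef_pos: [0.5024, 0.152, 0.2143]
orientation: [-0.107, 0.994, 0.0, 0.0]
force: [0.1, 0.2, -0.3]
finger_gap: 0.0004
```

Call:
carry_out([
  {"xyz": [-0.5,-0.1,1],"twist": [0,0,0],"jaw": -1},
  {"xyz": [-0.6,-0.1,0.8],"twist": [0,0,0],"jaw": -1},
  {"xyz": [-0.6,-0.1,0.5],"twist": [0,0,0],"jaw": -1},
  {"xyz": [-0.6,0,0],"twist": [0,0,0],"jaw": -1},
  {"xyz": [0,0,0],"twist": [0,0,0],"jaw": -1},
  {"xyz": [0,0,0],"twist": [0,0,0],"jaw": -1},
])

```text
t: 6.1
eef_pos: [0.4566, 0.146, 0.2584]
orientation: [-0.107, 0.994, 0.0, -0.0]
force: [-0.6, 0.5, 1.4]
finger_gap: 0.0004
```

```bash
python3 - <<'E'
from plant import *
from h import *
s=observe(); print(s['t'],s['eef_pos'],s['force'])
im=get_image("scene"); im=cv2.resize(im[140:300,180:400],None,fx=3.5,fy=3.5)
cv2.imwrite("pics/scene4.png",im[:,:,::-1])
im=get_image("wrist"); cv2.imwrite("pics/wrist4.png",im[:,:,::-1])
m=camera_model("scene")
pos=[d['position'] for d in place_of("scene","fault_hatch_pad")]; print(pos)
pr=lambda p: cv2.projectPoints(np.array([p],float),cv2.Rodrigues(np.array(m['R']))[0],np.array(m['t']),np.array(m['camera_matrix']),np.array(m['D']))[0].ravel()
for th in (0,.3,.6,.95):
    x=.07-(.07*np.cos(th)+.011*np.sin(th)); z=.094+.07*np.sin(th)+.011*np.cos(th)
    x=.07-(.07*np.cos(th)-.011*np.sin(th))
    print(th,x,z,pr([.5425+.98*x,.161+.2*x,z])[::-1])
E
```

```text
6.1 [0.45661171 0.14603914 0.25837704] [-0.59271064  0.51518659  1.41260921]
[[204.7, 334.2]]
0 0.0 0.105 [216.60167757 337.69538341]
0.3 0.006377168034482322 0.12519511584667542 [211.42525632 337.92559157]
0.6 0.01843757416366791 0.14260366490165896 [208.17685615 337.52100099]
0.95 0.03822975429021126 0.1573375993193589 [207.32238598 336.25156084]
```

View pics/scene4.png

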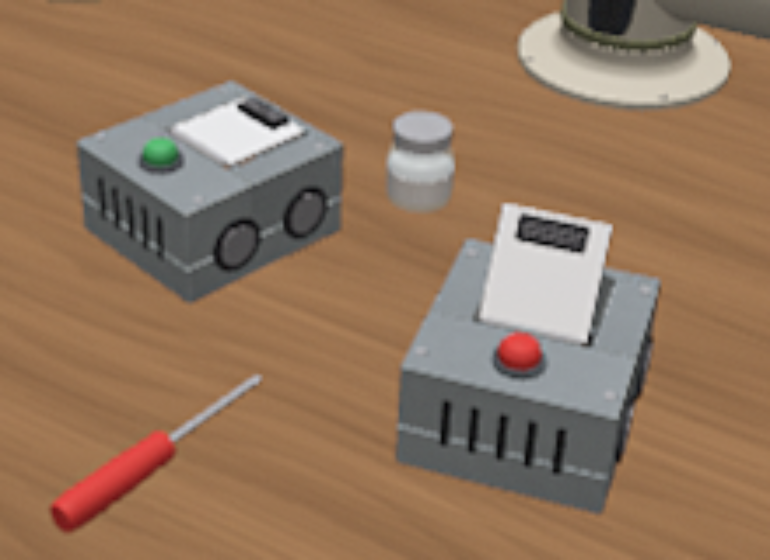

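View pics/wrist4.png

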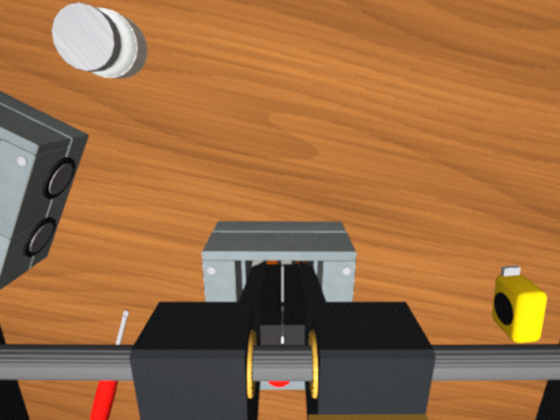

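The red-lamp hatch is wide open. Its pad is at about row 206.6, col 338, against a predicted (207.3, 336.3) for 0.95 rad. The green hatch is shut and the loose things haven't moved. I'll wait briefly, check once more and hand in.

Call:
carry_out([
  {"xyz": [-0.5,0,0.5],"twist": [0,0,0],"jaw": -1},
  {"xyz": [0,0,0],"twist": [0,0,0],"jaw": -1},
  {"xyz": [0,0,0],"twist": [0,0,0],"jaw": -1},
  {"xyz": [0,0,0],"twist": [0,0,0],"jaw": -1},
  {"xyz": [0,0,0],"twist": [0,0,0],"jaw": -1},
  {"xyz": [0,0,0],"twist": [0,0,0],"jaw": -1},
])

```text
t: 6.85
eef_pos: [0.4469, 0.146, 0.2688]
orientation: [-0.107, 0.994, -0.0, -0.0]
force: [-0.0, -1.0, -0.9]
finger_gap: 0.0008
```

```bash
python3 - <<'E'
from plant import *
from h import *
im=get_image("scene"); b=cv2.resize(im[140:300,180:400],None,fx=3.5,fy=3.5)[:,:,::-1]
a=cv2.imread("pics/scene4.png"); d=cv2.absdiff(a,b.copy()).max(2)
print("changed px in hatch area",(d[190:360,400:680]>40).sum(),"whole",(d>40).sum())
a0=cv2.imread("pics/scene0.png");d0=cv2.absdiff(a0,im[:,:,::-1].copy()).max(2)>40
n,l,st,_=cv2.connectedComponentsWithStats(d0.astype('uint8'));print([s.tolist() for s in st[1:] if s[4]>15])
s=observe();print(s['t'],s['force'])
print(hand_in())
E
```

```text
changed px in hatch area 0 whole 858
[[338, 0, 81, 50, 2414], [476, 0, 17, 3, 44], [488, 0, 72, 71, 2695], [433, 32, 8, 18, 75], [546, 38, 14, 4, 25], [321, 56, 131, 106, 5659], [445, 67, 15, 16, 128], [542, 74, 18, 8, 30], [547, 85, 13, 7, 53], [500, 86, 60, 71, 1610], [317, 198, 38, 39, 631]]
6.9 [0.39705325 0.18373481 0.25069223]
the job is handed in; nothing more can be done
None
```

I pressed the black pad on the red-lamp box's fuse hatch once and lifted the finger away. The hatch popped wide open and was still open at hand-in, at 6.9 s.

- **Press:** I used the shut fingers. The pad was about 5.4 mm down at 6.6 N, and I nudged it about 0.4 mm further just before lifting.
- **Hatch open:** in the scene picture the pad sits within about 2 pixels of where it should be at 0.95 rad. It showed no change in a second picture about 0.7 s later.
- **Nothing else moved:** comparing the first and last scene pictures, only the hatch and the arm changed. The green-lamp hatch is still shut and the loose things have not shifted. At hand-in the gripper was clear of everything, with force readings near zero.

**Problems:**
- One move call was refused for a missing key, and nothing moved as a result.
- The network's first pad position from the scene camera was about 18 mm off the top camera's in x. I went by the top and wrist cameras, which agreed to within about 4 mm, and by predicted pad outlines checked against the pictures.

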